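Pin the vial carriage at its station

ROBOT

A 6-joint arm with a two-finger parallel gripper is mounted at the origin on a cart in front of the work surface, level with it; the furniture and walls round the work are solid. World frame = base frame: x ahead of the robot, y to its left, z up, the work surface at z = 0. Lengths are in m, angles in degrees, forces in N, time in s.
With the tool pointing down it reaches from about 0.35 to 0.8 m from the base axis. Payload 7.3 kg.
Tool frame: the origin (TCP) lies midway between the tips of the shut fingers; the grasp point (between the pads) lies bot.grasp_offset behind it (bot.grasp_offset is the distance from the TCP to the grasp point, in m); z points along the fingers, y is the line along which they close (so a half turn about z gives the same grasp; the last joint's range is limited). The gripper opens to 85 mm and grips with 20 to 120 N. Pads are 22 mm wide; open, the fingers measure 114 mm over their backs; the gripper's body (76 mm by 85 mm) begins 54 mm behind the grasp point. The pads swing forward as they close: fully open they stand 13 mm farther back than shut.
Start: joints at [54.775, 19.595, 87.324, -0, 73.075, -8.365], TCP at [0.237, 0.468, 0.231] pointing down, gripper open.
Joint ranges: [-145.02, 145.02], [-44.19, 115.74], [2.07, 154.8], [-57.11, 237.11], [16.16, 152.29], [-177.93, 177.93]. Speed limits (degrees/s): [147.25, 147.25, 180, 180, 180, 180].

INTERFACE

Orientations are given as a 3x3 rotation matrix whose columns are the frame's x, y, z axes.
In Python, from bench import bot, optics, workorder gives the robot as it stands.
- The arm moves only by the tool step_arm, never from a script. Its argument "plan" is a list of rows, each an object with "xyz": the shift along the tool's x, y, z scaled (see below), a list of three; "twist": the turn, a rotation vector about the tool's x, y, z scaled (see below), a list of three. In form: [{"xyz": [dx, dy, dz], "twist": [rx, ry, rz]}, ...]. A call has 1 to 12 rows; each row shifts and turns the commanded pose from where the row before left it, along the tool's axes as they then stand; what a row does not reach is not made up. The controller multiplies each number of a shift by 100 mm and each number of a turn by pi/2 rad. A row lasts 1/8 s, in which the tool goes at most 62.5 mm and 10.7 degrees, less where a joint would pass 70% of its speed; a pose out of reach is approached as far as the arm can. A call with a number of a shift or a turn outside -1 to 1 is refused whole. A call with a gripper value outside its range is refused whole. "grip" is the closure in counts, from 0 (fully open) to 255 (shut), set as the call begins (left out, the last holds). The fingers move at their own pace and stop on an object; "newtons" is the grip in N (left out, the last holds). Time passes only in rows, so rows that do not move let the fingers close. It gives the time, the measured TCP pose, the force, the opening and the grip force at its end, in the units of the state.
- bot.get_obs(): the state, without advancing time (a new reading comes with each control period).
- optics.get_image(name): name is "side" or "top"; returns a dict with "image" (384x512x3 uint8, red, green, blue), "z_map" (384x512 float32, m along the optical axis (not along the pixel's ray), 0 where there is no reading), "vertical_fov" (degrees; the focal length in pixels is half the picture's height over the tangent of half this angle, whatever the lens; pixels are square), "cx", "cy" (the principal point, pixels), "world_from_camera" (4x4, takes a point from camera to world coordinates). Camera axes: x right, y down, z forward; pixel columns grow to the right and rows downward; lengths in m; the calibration is good to about 2 mm. A picture is of the moment at which its call begins.
- workorder.hand_in(): hands the job in; it is judged then, once.
The state is a dict: "time": time; "joint_pos": joint angles; "joint_vel": joint speeds; "tau": joint torques, N m; "tool_pos": TCP position; "orientation": TCP orientation; "force": force on the tool from outside, world axes, zero at the start; "ft_torque": the same for the moment, N m; "finger_gap": opening from 0.0 (shut) to 1.0 (fully open); "gripper_force": force on a finger pad.
Only numpy, scipy, OpenCV 4.12 (cv2) and the standard library are available. Lean on these libraries where they do the work, as an engineer would, in place of code of your own. Each camera call takes 0.05 s, during which the arm holds its last target. There are 200 camera calls.

TASK

Slide the loaded vial carriage along its rails until its hole is lined up under the raised locking pin, then press the pin fully home through the carriage into the base, and only then swing the pin's lever fully round under the hook. Keep the vials standing in their rack.

Things in the scene. Friction and masses are not known exactly. Their poses are not given: they have to be found in the camera images.
- shuttle_base: Fixed aluminium base plate, 300 mm along its y, 10 mm thick, x -58..+86 mm, turned -0.3 to 0.2 rad. Origin at table height midway between and along two dark steel rails that run along its y; x points away from the robot, z up. Rail lips at x +-41..54 mm, tops 23.5 mm above the table, hold the carriage down; 9 mm high end stops at y +-145 mm.
- hook (a point): Steel hook on the bracket's arm, base frame x 49..59, y -1.5..+11.5 mm, top 64.5 mm above the table, open to -y; point under its lip. The bracket stands behind the rear rail (x 60..84, y +-17 mm); its arm (x 14..84, y +-13, z 34..44 mm) overhangs the carriage's rear strip. The pin passes the arm at x 28, y 0; an 11 mm hole in the base lies below.
- carriage: Loose steel plate 90 (x) x 110 (y) x 8 mm, 0.3 to 0.6 kg, on the base between the rails (1 mm play each side), with a white vial rack. Origin at the centre of its underside, 10 mm above the table; axes as the base's. Starts 30 to 80 mm to the +y side of the pin; stays where left (friction). A black index line on it at y 0, the line of its hole, meets that on the arm's front when lined up.
- rack_end (a point): Middle of the upright +y end face of the white rack block on the carriage, a good place to push. In the carriage's frame the block spans x -38..+4, y -52..+52 mm, top 48 mm above the table; this point is at x -17, y +52, 27 mm above the table. Three 26 mm pockets, 22 mm deep, at x -17, y -32 (empty), 0 and +32 mm.
- carriage_hole (a point): Centre of the 11 mm through hole in the carriage's rear strip, at the strip's upper face; in the carriage's frame x 28, y 0, z 8 mm.
- pin_tip (a point): Lower end of the upright 8 mm steel pin, which has a 6 mm long tapered nose (3 mm across at the end). Raised, it is 21 mm above the table (3 mm above the carriage's strip). The nose draws in a hole that is up to about 3 mm off.
- lock_pin (a joint): Travel of the pin in m: 0 raised, 0.020 fully home (straight down). Held by friction of about 4 N; it does not fall or spring back. It can go down only if the hole is lined up.
- hub_top (a point): Centre of the flat top of the black hub on the pin, 24 mm in diameter, 94 mm above the table when raised, 74 mm when home. Press here.
- lock_lever (a joint): Angle of the lever about the pin's axis, rad: 0 the lever points to the base's -y, growing counterclockwise seen from above; 1.571 it points to the base's +x, where it stops under the hook (when the pin is home). Starts at 0.1 to 0.5. Stiff (0.06 N m), stays where it is left.
- lever_knob (a point): Middle of the upright black round knob (18 mm diameter, 32 mm high) at the lever's end, 62 mm from the pin's axis. With the pin home it spans 48 to 80 mm above the table (20 mm higher when raised). The lever bar is 8 mm thick, its axis 53 mm above the table when home.
- vial_mid: Capped glass vial, 23 mm diameter, 52 mm high, loose in the rack's middle pocket; origin at the centre of its underside, z up. Its cap is 78 mm above the table.
- vial_left: The same kind of vial in the rack's +y pocket.
Things that resemble listed ones, but are neither listed nor needed, are in the scene too. Leave any blue, pink or red look-alike of the vial_mid alone.

How it is judged (in metres and radians):
On the way, in this order (a step that is already met when the one before it is completed fails the run):
1. the carriage's hole is under the pin (within 5 mm) (horizontal distance between carriage_hole and pin_tip below 0.005 m), for 0.1 s.
2. the pin is driven home through the carriage, the lever not yet swung (value of joint lock_pin above 0.017 m and horizontal distance between carriage_hole and pin_tip below 0.004 m and value of joint lock_lever below 0.9 rad), for 0.1 s.
3. the lever is swung under the hook (value of joint lock_lever above 1.4 rad and value of joint lock_pin above 0.017 m), for 0.1 s.
At the end, for the whole second after the job is handed in: the pin is at least 17 mm down its 20 mm travel, through the carriage's hole (hole within 4 mm of the pin), the lever is turned to at least 1.4 rad (under the hook), the carriage is at rest and both vials stand in their pockets (tilted less than 0.3 rad) (all of step 3 and horizontal distance between carriage_hole and pin_tip below 0.004 m and linear speed of carriage below 0.01 m/s and angle between each of vial_mid, vial_left's own z axis and vertical below 0.3 rad and z of each of vial_mid, vial_left in the frame of carriage below 0.03 m); the robot touches nothing.
It fails at once if a vial is tipped or taken out of its pocket (not (angle between vial_mid's own z axis and vertical below 0.3 rad) or not (angle between vial_left's own z axis and vertical below 0.3 rad) or not (z of vial_mid in the frame of carriage below 0.03 m) or not (z of vial_left in the frame of carriage below 0.03 m)).
It fails at once if the lever is swung before the pin is home (value of joint lock_lever above 1.2 rad and value of joint lock_pin below 0.015 m).
It also fails if it takes over 53 s, if anything falls off the work surface, if the arm or the gripper's body presses on something with over 40 N, if the wrist force passes 120 N, or if a joint passes its speed limit or range.

## Working session

There is one attempt and no reset: what is moved stays moved. The work goes in short steps, Python scripts to look and compute and a tool call to move; the robot and the scene stay as the last step left them, time stands still between calls to the robot, and variables do not carry over. Pictures are saved under pics/ and viewed, at most 10 in all, crops included, and the job is handed in when it is done.

Besides the shell and the picture viewer there is one more tool, called by a JSON object that holds its "op" and its "data", one argument or row to a line. step_arm: Moves the arm, as the interface text tells. Shifts and turns lie within -1 to 1; 1 stands for 100 mm of shift or pi/2 rad of turn. Its arguments: {"type":"object","properties":{"plan":{"type":"array","items":{"type":"object","properties":{"xyz":{"type":"array","items":{"type":"number"}},"twist":{"type":"array","items":{"type":"number"}}}}},"grip":{"type":"number"},"newtons":{"type":"number"}},"required":["plan"]}

```bash
mkdir -p pics && python3 - <<'E'
from bench import bot, optics
import cv2, numpy as np
o=bot.get_obs(); print({k:np.round(v,3).tolist() for k,v in o.items()}, bot.grasp_offset)
for n in ("top","side"):
    d=optics.get_image(n); cv2.imwrite(f"pics/{n}0.png",cv2.cvtColor(d["image"],cv2.COLOR_RGB2BGR))
    np.savez(f"{n}0.npz",**d); print(n,d["vertical_fov"],d["cx"],d["cy"],np.round(d["world_from_camera"],3).tolist())
E
```

```text
{'time': 0.0, 'joint_pos': [54.774, 19.636, 87.38, -0.002, 73.075, -8.364], 'joint_vel': [-0.013, 0.094, 0.054, -0.037, -0.039, -0.016], 'tau': [0.001, -43.368, -24.601, -0.0, 0.008, -0.0], 'tool_pos': [0.237, 0.468, 0.231], 'orientation': [[-0.892, 0.452, -0.001], [0.452, 0.892, -0.001], [0.0, -0.002, -1.0]], 'force': [-1.455, -0.442, 0.515], 'ft_torque': [-0.014, -0.057, -0.059], 'gripper_force': 0.0, 'finger_gap': 1.0} 0.0187
top 52.48389836700608 257.64051633830593 191.7383190250093 [[0.006, -0.992, 0.125, 0.366], [-0.999, -0.01, -0.034, 0.068], [0.035, -0.125, -0.992, 0.928], [0.0, 0.0, 0.0, 1.0]]
side 45.686411763232805 250.435894578731 196.23387394150924 [[-0.999, 0.041, -0.029, 0.497], [0.049, 0.664, -0.746, 0.707], [-0.011, -0.747, -0.665, 0.646], [0.0, 0.0, 0.0, 1.0]]
```

View pics/top0.png

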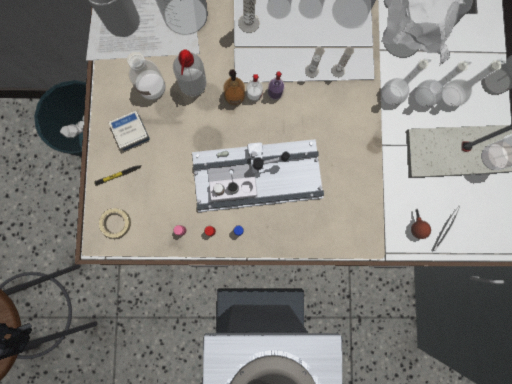

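View pics/side0.png

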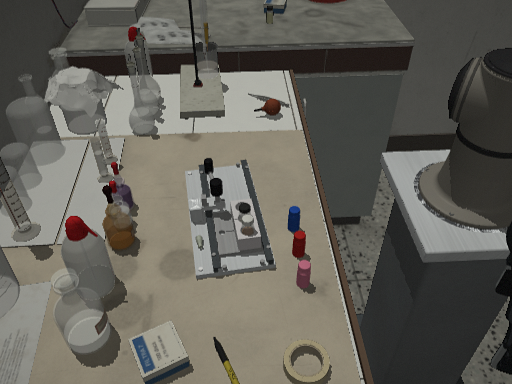

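The top view shows the base plate at cols 192–323, rows 142–210, with the hub near (258,163) and the knob near (286,156). In the side view the mechanism spans about (185–272, 158–272). I'll enlarge both.

```bash
python3 - <<'E'
import cv2
t=cv2.imread("pics/top0.png")[135:217,185:330]; cv2.imwrite("pics/tz.png",cv2.resize(t,None,fx=5.4,fy=5.4,interpolation=cv2.INTER_CUBIC))
s=cv2.imread("pics/side0.png")[150:280,175:315]; cv2.imwrite("pics/sz.png",cv2.resize(s,None,fx=4.5,fy=4.5,interpolation=cv2.INTER_CUBIC))
E
```

```text
(no output)
```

View pics/tz.png

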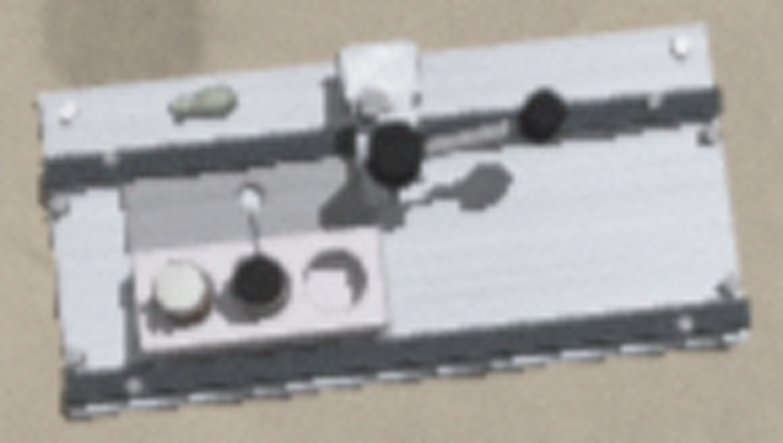

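View pics/sz.png

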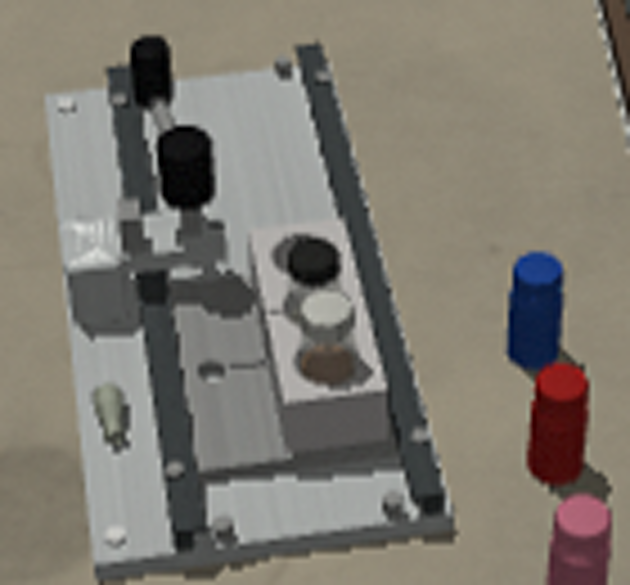

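The enlarged top view shows the hub at (395,152), knob (543,113), carriage hole (250,200), and the white-capped +y vial (182,290) and black-capped middle vial (258,278) with the right pocket empty. The enlarged side view shows the hub (187,140), knob (151,45), and hole (211,371). Next I'll measure positions.

```bash
cat > h.py <<'E'
import numpy as np
def ray(d,u,v):
    f=192/np.tan(np.radians(float(d["vertical_fov"]))/2); T=d["world_from_camera"]
    return T[:3,3], T[:3,:3]@np.array([(u-d["cx"])/f,(v-d["cy"])/f,1])
def onz(d,u,v,z):
    o,r=ray(d,u,v); return o+r*(z-o[2])/r[2]
def two(a,b):
    (o1,r1),(o2,r2)=a,b; s=np.linalg.lstsq(np.c_[r1,-r2],o2-o1,rcond=None)[0]
    p,q=o1+s[0]*r1,o2+s[1]*r2; return (p+q)/2,np.linalg.norm(p-q)
E
python3 - <<'E'
from h import *
import cv2
T=np.load("top0.npz");S=np.load("side0.npz")
tp=lambda u,v:((u+.5)/5.4-.5+185,(v+.5)/5.4-.5+135)
sp=lambda u,v:((u+.5)/4.5-.5+175,(v+.5)/4.5-.5+150)
pr=lambda n,x:print(n,np.round(x,4).tolist())
for n,z,a,b in [("hub",.094,(395,150),(187,143)),("knob",.1,(544,112),(151,46)),("hole",.018,(250,200),(211,371)),("vL",.078,(180,288),(327,310)),("vM",.078,(258,277),(314,258))]:
    pr(n,onz(T,*tp(*a),z)); pr("   side",onz(S,*sp(*b),z)); p,e=two(ray(T,*tp(*a)),ray(S,*sp(*b))); pr("   two",[*p,e])
for n,a in dict(c1=(40,95),c2=(707,25),c3=(745,340),c4=(66,415)).items(): pr(n,onz(T,*tp(*a),.01))
for n,a in dict(r1=(133,250),r2=(382,228),r3=(386,330),r4=(142,350)).items(): pr(n,onz(T,*tp(*a),.048))
for n,a in dict(r1=(250,232),r2=(340,220),r3=(385,388),r4=(287,402)).items(): pr("side "+n,onz(S,*sp(*a),.048))
for n,a in dict(c1=(98,570),c2=(47,95),c4=(452,530)).items(): pr("side "+n,onz(S,*sp(*a),.01))
# dark-mask centroids
hsv=cv2.cvtColor(T["image"],cv2.COLOR_RGB2GRAY); m=((hsv<40)*255).astype('uint8')[135:217,185:330]
n,l,st,c=cv2.connectedComponentsWithStats(m)
for i in range(1,n):
    if st[i,4]>15: pr("dark",[*(c[i]+[185,135]),st[i,4],*st[i,:4]])
E
```

```text
hub [0.5356, 0.039, 0.094]
   side [0.5354, 0.0417, 0.094]
   two [0.5358, 0.0389, 0.0918, 0.0005]
knob [0.5507, -0.0208, 0.1]
   side [0.5513, -0.0189, 0.1]
   two [0.5513, -0.021, 0.0984, 0.0004]
hole [0.528, 0.0998, 0.018]
   side [0.5295, 0.1017, 0.018]
   two [0.529, 0.0998, 0.0159, 0.0012]
vL [0.4806, 0.1256, 0.078]
   side [0.4805, 0.1289, 0.078]
   two [0.4807, 0.1258, 0.075, 0.0006]
vM [0.4855, 0.094, 0.078]
   side [0.4845, 0.0986, 0.078]
   two [0.4852, 0.0942, 0.0741, 0.0016]
c1 [0.5755, 0.1937, 0.01]
c2 [0.6118, -0.1041, 0.01]
c3 [0.4693, -0.1192, 0.01]
c4 [0.4336, 0.1786, 0.01]
r1 [0.5006, 0.1477, 0.048]
r2 [0.5113, 0.0427, 0.048]
r3 [0.4678, 0.0407, 0.048]
r4 [0.4583, 0.143, 0.048]
side r1 [0.5109, 0.0483, 0.048]
side r2 [0.4716, 0.0429, 0.048]
side r3 [0.4585, 0.1441, 0.048]
side r4 [0.4978, 0.1494, 0.048]
side c1 [0.5741, 0.1988, 0.01]
side c2 [0.6113, -0.1014, 0.01]
side c4 [0.4345, 0.1869, 0.01]
```

{"op": "step_arm", "data": {
  "plan": [
    {"xyz": [0,0,0],"twist": [0,0,-0.0934]},
    {"xyz": [0,0,0],"twist": [0,0,-0.0934]},
    {"xyz": [0,0,0],"twist": [0,0,-0.0934]},
    {"xyz": [0,0,0],"twist": [0,0,-0.0934]},
    {"xyz": [0,0,0],"twist": [0,0,0]}
  ],
  "grip": 255
}}

```text
time: 0.72
tool_pos: [0.2371, 0.4682, 0.231]
orientation: [[-0.993, -0.116, -0.0], [-0.116, 0.993, -0.001], [0.001, -0.001, -1.0]]
force: [0.1, -0.1, 0.4]
finger_gap: 0.001
gripper_force: 0.0
```

{"op": "step_arm", "data": {
  "plan": [
    {"xyz": [-0.251,-0.379,0.1]},
    {"xyz": [-0.251,-0.379,0.1]},
    {"xyz": [-0.251,-0.379,0.1]},
    {"xyz": [-0.251,-0.379,0.1]},
    {"xyz": [-0.251,-0.379,0.1]},
    {"xyz": [-0.251,-0.379,0.1]},
    {"xyz": [-0.251,-0.379,0.1]},
    {"xyz": [-0.251,-0.379,0.1]},
    {"xyz": [0,0,0.4]},
    {"xyz": [0,0,0.4]},
    {"xyz": [0,0,0.4]},
    {"xyz": [0,0,0]}
  ]
}}

```text
invalid input at $.plan[0]: expected keys xyz, twist
```

{"op": "step_arm", "data": {
  "plan": [
    {"xyz": [-0.251,-0.379,0.1],"twist": [0,0,0]},
    {"xyz": [-0.251,-0.379,0.1],"twist": [0,0,0]},
    {"xyz": [-0.251,-0.379,0.1],"twist": [0,0,0]},
    {"xyz": [-0.251,-0.379,0.1],"twist": [0,0,0]},
    {"xyz": [-0.251,-0.379,0.1],"twist": [0,0,0]},
    {"xyz": [-0.251,-0.379,0.1],"twist": [0,0,0]},
    {"xyz": [-0.251,-0.379,0.1],"twist": [0,0,0]},
    {"xyz": [-0.251,-0.379,0.1],"twist": [0,0,0]},
    {"xyz": [0,0,0.4],"twist": [0,0,0]},
    {"xyz": [0,0,0.4],"twist": [0,0,0]},
    {"xyz": [0,0,0.4],"twist": [0,0,0]},
    {"xyz": [0,0,0],"twist": [0,0,0]}
  ]
}}

```text
time: 2.22
tool_pos: [0.4702, 0.1904, 0.029]
orientation: [[-0.993, -0.115, -0.006], [-0.115, 0.993, -0.001], [0.007, -0.001, -1.0]]
force: [-0.2, -0.7, -0.1]
finger_gap: 0.0
gripper_force: 0.0
```

{"op": "step_arm", "data": {
  "plan": [
    {"xyz": [0,-0.07,0],"twist": [0,0,0]},
    {"xyz": [0,-0.07,0],"twist": [0,0,0]},
    {"xyz": [0,-0.05,0],"twist": [0,0,0]},
    {"xyz": [0,-0.04,0],"twist": [0,0,0]},
    {"xyz": [0,-0.04,0],"twist": [0,0,0]},
    {"xyz": [0,-0.04,0],"twist": [0,0,0]},
    {"xyz": [0,-0.04,0],"twist": [0,0,0]},
    {"xyz": [0,-0.04,0],"twist": [0,0,0]},
    {"xyz": [0,-0.04,0],"twist": [0,0,0]},
    {"xyz": [0,-0.04,0],"twist": [0,0,0]},
    {"xyz": [0,-0.04,0],"twist": [0,0,0]},
    {"xyz": [0,-0.04,0],"twist": [0,0,0]}
  ]
}}

```text
time: 3.72
tool_pos: [0.4796, 0.1376, 0.0328]
orientation: [[-0.993, -0.118, 0.003], [-0.118, 0.993, 0.002], [-0.003, 0.002, -1.0]]
force: [-2.2, 8.4, 11.0]
finger_gap: -0.001
gripper_force: 7.5
```

```bash
python3 - <<'E'
from bench import bot, optics
import cv2, numpy as np
ims=[]
for n,(x,y) in (("top",(185,135)),("side",(175,150))):
    d=optics.get_image(n); np.savez(f"{n}1.npz",**d)
    c=cv2.cvtColor(d["image"],cv2.COLOR_RGB2BGR)[y:y+130,x:x+145]; ims.append(cv2.resize(c,None,fx=2.7,fy=2.7,interpolation=cv2.INTER_CUBIC))
cv2.imwrite("pics/a1.png",np.hstack(ims)); print(bot.get_obs()["tool_pos"],bot.get_obs()["force"])
E
```

```text
[0.4798019  0.13728012 0.03280108] [-0.86924792  6.32118746 12.09110783]
```

View pics/a1.png

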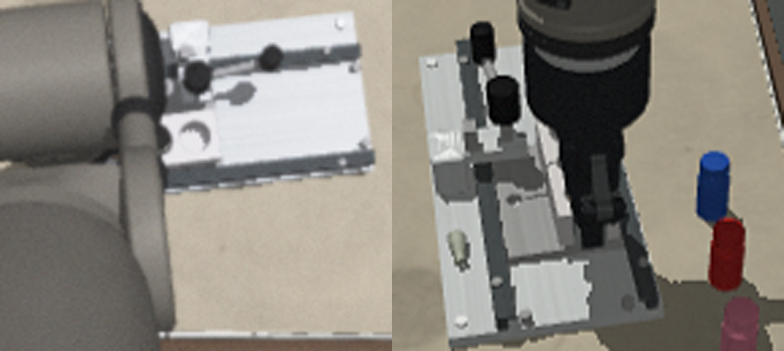

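The side view shows the fingers at about (600,225) pushing on the rack end, with the carriage moving. The 11 N upward force suggests the gripper's wide linkage is bearing on the vial cap, so I'll back off and turn the gripper 90° to put its narrow side toward the vial.

{"op": "step_arm", "data": {
  "plan": [
    {"xyz": [0,0.03,0],"twist": [0,0,0]},
    {"xyz": [0,0.1,0],"twist": [0,0,0]},
    {"xyz": [0,0.2,0],"twist": [0,0,0]},
    {"xyz": [0,0.3,0],"twist": [0,0,0]},
    {"xyz": [0,0.3,0],"twist": [0,0,0]},
    {"xyz": [0,0,0],"twist": [0,0,0]}
  ]
}}

```text
time: 4.58
tool_pos: [0.4672, 0.2303, 0.031]
orientation: [[-0.993, -0.121, -0.0], [-0.121, 0.993, 0.0], [0.0, 0.0, -1.0]]
force: [-0.0, -0.5, -0.5]
finger_gap: -0.002
gripper_force: 0.0
```

```bash
python3 - <<'E'
from bench import bot, optics
import cv2, numpy as np
ims=[]
for n,(x,y) in (("top",(185,135)),("side",(175,150))):
    d=optics.get_image(n); np.savez(f"{n}2.npz",**d)
    c=cv2.cvtColor(d["image"],cv2.COLOR_RGB2BGR)[y:y+130,x:x+145]; ims.append(cv2.resize(c,None,fx=2.7,fy=2.7,interpolation=cv2.INTER_CUBIC))
cv2.imwrite("pics/a2.png",np.hstack(ims)); print(bot.get_obs()["tool_pos"],bot.get_obs()["force"])
E
```

```text
[0.46743642 0.22864762 0.03099476] [ 0.06352974 -0.09580692 -0.30066431]
```

View pics/a2.png

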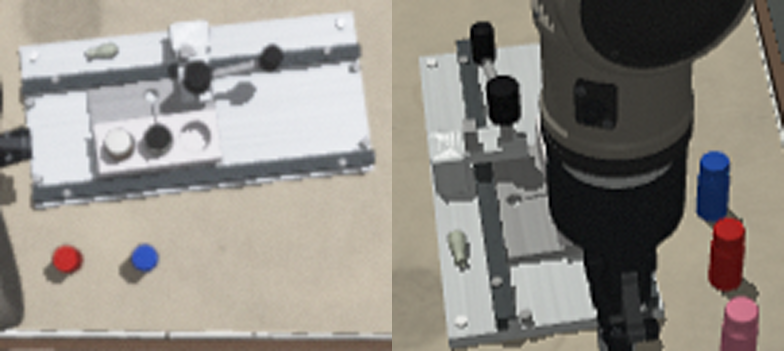

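Both vials are standing, at (118,142) and (156,138) in the left panel, and the carriage hole is now at (151,97). Now I'll turn the gripper and measure the remaining distance.

{"op": "step_arm", "data": {
  "plan": [
    {"xyz": [0,0,0],"twist": [0,0,0.1112]},
    {"xyz": [0,0,0],"twist": [0,0,0.1112]},
    {"xyz": [0,0,0],"twist": [0,0,0.1112]},
    {"xyz": [0,0,0],"twist": [0,0,0.1112]},
    {"xyz": [0,0,0],"twist": [0,0,0.1112]},
    {"xyz": [0,0,0],"twist": [0,0,0.1112]},
    {"xyz": [0,0,0],"twist": [0,0,0.1112]},
    {"xyz": [0,0,0],"twist": [0,0,0.1112]},
    {"xyz": [0,0,0],"twist": [0,0,0.1112]},
    {"xyz": [0,0,0],"twist": [0,0,0]}
  ]
}}

```text
time: 5.92
tool_pos: [0.4679, 0.2278, 0.0312]
orientation: [[-0.117, 0.993, -0.0], [0.993, 0.117, -0.0], [-0.0, -0.0, -1.0]]
force: [0.3, -1.3, -0.7]
finger_gap: -0.002
gripper_force: 0.0
```

```bash
cat >> h.py <<'E'
a=0.118; ex=np.array([np.cos(a),np.sin(a)]); ey=np.array([-np.sin(a),np.cos(a)]); pin=np.array([.5358,.0392])
def rel(p): q=np.asarray(p)[:2]-pin; return np.round([1e3*q@ex,1e3*q@ey],1)   # mm from pin, base axes
E
python3 - <<'E'
from h import *
import cv2
from bench import bot
T=np.load("top2.npz"); o=bot.get_obs(); print(rel(o["tool_pos"]),o["tool_pos"],o["joint_pos"])
q=lambda u,v:((u+.5)/2.7-.5+185,(v+.5)/2.7-.5+135)
print("hole",rel(onz(T,*q(151,97),.018)),"hub",rel(onz(T,*q(197,77),.094)),"knob",rel(onz(T,*q(270,57),.1)))
print("rack corners",[rel(onz(T,*q(*c),.048)) for c in ((93,122),(98,173),(220,161))])
E
```

```text
[-45.2 195.2] [0.46790628 0.22776697 0.03121221] [ 1.75161064e+01  3.34036567e+01  1.01468045e+02 -5.57007269e-03
  4.51519094e+01  1.08062874e+01]
hole [-0.6 38. ] hub [-2.   0.2] knob [  6.9 -59.8]
rack corners [array([-22.2,  89.3]), array([-65.7,  89.4]), array([-66.7, -13.7])]
```

{"op": "step_arm", "data": {
  "plan": [
    {"xyz": [-0.2,0,0],"twist": [0,0,0]},
    {"xyz": [-0.2,0,0],"twist": [0,0,0]},
    {"xyz": [-0.2,0,0],"twist": [0,0,0]},
    {"xyz": [-0.15,0,0],"twist": [0,0,0]},
    {"xyz": [-0.1,0,0],"twist": [0,0,0]},
    {"xyz": [-0.05,0,0],"twist": [0,0,0]},
    {"xyz": [-0.04,0,0],"twist": [0,0,0]},
    {"xyz": [-0.04,0,0],"twist": [0,0,0]},
    {"xyz": [-0.04,0,0],"twist": [0,0,0]},
    {"xyz": [-0.04,0,0],"twist": [0,0,0]},
    {"xyz": [-0.04,0,0],"twist": [0,0,0]},
    {"xyz": [0,0,0],"twist": [0,0,0]}
  ]
}}

```text
time: 7.42
tool_pos: [0.4808, 0.119, 0.0313]
orientation: [[-0.116, 0.993, 0.0], [0.993, 0.116, -0.0], [-0.0, 0.0, -1.0]]
force: [-0.4, 0.5, -0.9]
finger_gap: 0.003
gripper_force: 0.0
```

{"op": "step_arm", "data": {
  "plan": [
    {"xyz": [-0.03,0,0],"twist": [0,0,0]},
    {"xyz": [-0.03,0,0],"twist": [0,0,0]},
    {"xyz": [-0.03,0,0],"twist": [0,0,0]},
    {"xyz": [-0.03,0,0],"twist": [0,0,0]},
    {"xyz": [-0.03,0,0],"twist": [0,0,0]},
    {"xyz": [-0.02,0,0],"twist": [0,0,0]},
    {"xyz": [0,0,0],"twist": [0,0,0]},
    {"xyz": [0,0,0],"twist": [0,0,0]}
  ]
}}

```text
time: 8.43
tool_pos: [0.4827, 0.1024, 0.0313]
orientation: [[-0.117, 0.993, 0.0], [0.993, 0.117, -0.0], [-0.0, 0.0, -1.0]]
force: [0.3, -0.1, -0.2]
finger_gap: 0.002
gripper_force: 0.0
```

```bash
python3 - <<'E'
from bench import bot, optics
from h import *
import cv2
ims=[]
for n,(x,y) in (("top",(215,140)),("side",(185,150))):
    d=optics.get_image(n); np.savez(f"{n}3.npz",**d)
    c=cv2.cvtColor(d["image"],cv2.COLOR_RGB2BGR)[y:y+85,x:x+75]; ims.append(cv2.resize(c,None,fx=5.3,fy=5.3,interpolation=cv2.INTER_CUBIC))
cv2.imwrite("pics/a3.png",np.hstack(ims)); print(rel(bot.get_obs()["tool_pos"]),bot.get_obs()["force"])
E
```

```text
[-45.3  69.1] [-0.10095422  0.76134878 -0.02427029]
```

View pics/a3.png

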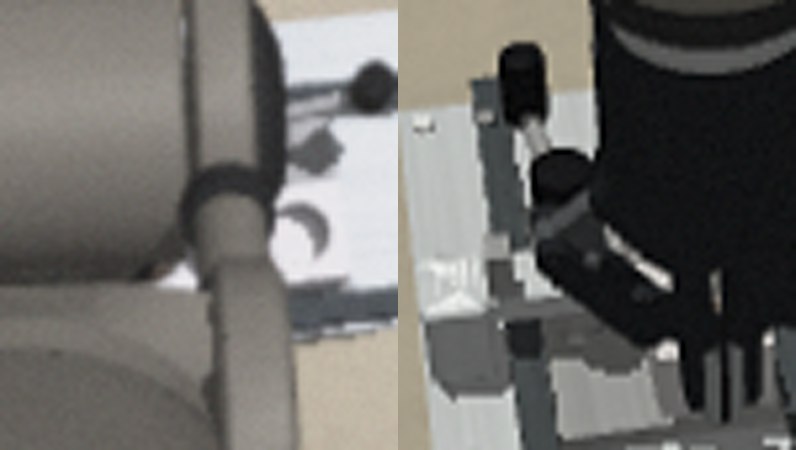

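The arm hides the carriage from above; in the side view the fingers are against the rack end at about (720,370), clear of the hub at (560,175). I'll push another 5 mm, back off, then measure.

{"op": "step_arm", "data": {
  "plan": [
    {"xyz": [-0.02,0,0],"twist": [0,0,0]},
    {"xyz": [-0.02,0,0],"twist": [0,0,0]},
    {"xyz": [-0.01,0,0],"twist": [0,0,0]},
    {"xyz": [0,0,0],"twist": [0,0,0]},
    {"xyz": [0.02,0,0],"twist": [0,0,0]},
    {"xyz": [0.2,0,0],"twist": [0,0,0]},
    {"xyz": [0.4,0,0],"twist": [0,0,0]},
    {"xyz": [0.4,0,0],"twist": [0,0,0]},
    {"xyz": [0.4,0,0],"twist": [0,0,0]},
    {"xyz": [0.3,0,0],"twist": [0,0,0]},
    {"xyz": [0,0,0],"twist": [0,0,0]}
  ]
}}

```text
time: 9.9
tool_pos: [0.4628, 0.2701, 0.0313]
orientation: [[-0.12, 0.993, 0.0], [0.993, 0.12, 0.0], [0.0, 0.0, -1.0]]
force: [-0.9, -0.3, -0.9]
finger_gap: -0.001
gripper_force: 0.0
```

```bash
python3 - <<'E'
from bench import bot, optics
from h import *
import cv2
ims=[]
for n,(x,y) in (("top",(215,140)),("side",(185,150))):
    d=optics.get_image(n); np.savez(f"{n}4.npz",**d)
    c=cv2.cvtColor(d["image"],cv2.COLOR_RGB2BGR)[y:y+85,x:x+75]; ims.append(cv2.resize(c,None,fx=5.3,fy=5.3,interpolation=cv2.INTER_CUBIC))
cv2.imwrite("pics/a4.png",np.hstack(ims)); print(rel(bot.get_obs()["tool_pos"]),bot.get_obs()["force"])
E
```

```text
[-45.4 236. ] [ 0.28797862 -1.03387253  0.15135321]
```

View pics/a4.png

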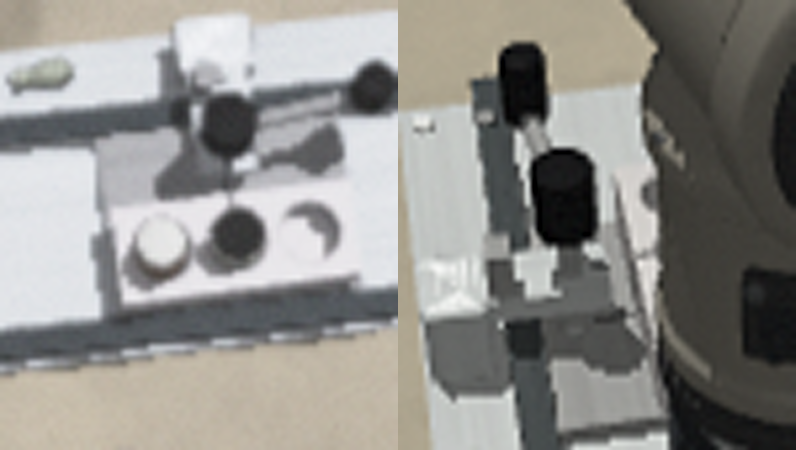

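Both vials are standing at (162,242) and (238,234), and the index line appears below the hub at about (228,175). Next is a numeric alignment check.

```bash
python3 - <<'E'
from h import *
import cv2
def blobs(d,x,y,w,h,th):
    m=((d["image"].max(2)<th)*255).astype('uint8')[y:y+h,x:x+w]
    n,l,st,c=cv2.connectedComponentsWithStats(m,connectivity=4)
    return [(np.round(c[i]+[x,y],1),st[i,4]) for i in range(1,n) if 12<st[i,4]<200]
for f in ("top0","top2","top4"):
    d=np.load(f+".npz"); print(f)
    for c,n in blobs(d,215,140,85,50,42):
        print(" ",c,n,"hub",rel(onz(d,*c,.094)),"knob",rel(onz(d,*c,.1)),"cap",rel(onz(d,*c,.078)))
d=np.load("top4.npz"); q=lambda u,v:((u+.5)/5.3-.5+215,(v+.5)/5.3-.5+140)
for n,c,z in (("r1",(108,209),.048),("r2",(352,182),.048),("r3",(362,273),.048),("r4",(122,310),.048),("vL",(161,241),.078),("vM",(239,234),.078),("line",(229,178),.018),("plate+y",(97,150),.018)): print(n,rel(onz(d,*q(*c),z)))
E
```

```text
top0
  [283.5 158.4] 13 hub [  2.7 -57.3] knob [  1.4 -56.5] cap [  5.9 -59.3]
  [256.8 167. ] 13 hub [-10.2   3. ] knob [-11.3   3.3] cap [-7.2  2.1]
top2
top4
r1 [-24.1  53.2]
r2 [-23.5 -53. ]
r3 [-63.5 -52.6]
r4 [-68.3  51.8]
vL [-44.7  32.6]
vM [-45.2  -0. ]
line [-11.1  -1.8]
plate+y [ 7.8 55.5]
```

The carriage is aligned to within about 1–2 mm (rack ends at ±53, middle vial at 0). Now I'll move over the hub.

{"op": "step_arm", "data": {
  "plan": [
    {"xyz": [0,0,-0.43],"twist": [0,0,0]},
    {"xyz": [0,0,-0.43],"twist": [0,0,0]},
    {"xyz": [0,0,-0.43],"twist": [0,0,0]},
    {"xyz": [-0.393,0.075,0],"twist": [0,0,0]},
    {"xyz": [-0.393,0.075,0],"twist": [0,0,0]},
    {"xyz": [-0.393,0.075,0],"twist": [0,0,0]},
    {"xyz": [-0.393,0.075,0],"twist": [0,0,0]},
    {"xyz": [-0.393,0.075,0],"twist": [0,0,0]},
    {"xyz": [-0.393,0.075,0],"twist": [0,0,0]},
    {"xyz": [0,0,0],"twist": [0,0,0]},
    {"xyz": [0,0,0],"twist": [0,0,0]}
  ]
}}

```text
time: 11.38
tool_pos: [0.5348, 0.0389, 0.1601]
orientation: [[-0.115, 0.993, -0.001], [0.993, 0.115, 0.0], [0.0, -0.001, -1.0]]
force: [-0.2, 0.3, -0.2]
finger_gap: 0.002
gripper_force: 0.0
```

{"op": "step_arm", "data": {
  "plan": [
    {"xyz": [0,0.01,0.2],"twist": [0,0,0]},
    {"xyz": [0,0,0.2],"twist": [0,0,0]},
    {"xyz": [0,0,0.15],"twist": [0,0,0]},
    {"xyz": [0,0,0.06],"twist": [0,0,0]},
    {"xyz": [0,0,0.03],"twist": [0,0,0]},
    {"xyz": [0,0,0.03],"twist": [0,0,0]},
    {"xyz": [0,0,0.03],"twist": [0,0,0]},
    {"xyz": [0,0,0],"twist": [0,0,0]}
  ]
}}

```text
time: 12.38
tool_pos: [0.5366, 0.0396, 0.0905]
orientation: [[-0.116, 0.993, 0.001], [0.993, 0.116, 0.0], [-0.0, 0.001, -1.0]]
force: [1.2, -0.2, 1.1]
finger_gap: -0.001
gripper_force: 0.5
```

{"op": "step_arm", "data": {
  "plan": [
    {"xyz": [0,0,0.02],"twist": [0,0,0]},
    {"xyz": [0,0,0.02],"twist": [0,0,0]},
    {"xyz": [0,0,0.02],"twist": [0,0,0]},
    {"xyz": [0,0,0.02],"twist": [0,0,0]},
    {"xyz": [0,0,0],"twist": [0,0,0]}
  ]
}}

```text
time: 13.0
tool_pos: [0.5363, 0.0396, 0.082]
orientation: [[-0.117, 0.993, -0.0], [0.993, 0.117, 0.0], [0.0, -0.0, -1.0]]
force: [0.7, -0.1, 0.7]
finger_gap: -0.006
gripper_force: 0.5
```

{"op": "step_arm", "data": {
  "plan": [
    {"xyz": [0,0,0.02],"twist": [0,0,0]},
    {"xyz": [0,0,0.02],"twist": [0,0,0]},
    {"xyz": [0,0,0.02],"twist": [0,0,0]},
    {"xyz": [0,0,0.02],"twist": [0,0,0]},
    {"xyz": [0,0,0.02],"twist": [0,0,0]},
    {"xyz": [0,0,0],"twist": [0,0,0]}
  ]
}}

```text
time: 13.75
tool_pos: [0.5367, 0.0396, 0.0738]
orientation: [[-0.117, 0.993, 0.002], [0.993, 0.117, -0.0], [-0.0, 0.001, -1.0]]
force: [-4.1, -0.6, 16.0]
finger_gap: -0.0
gripper_force: 7.9
```

The pin is home: the tip stands at 73.8 mm against 16 N. Now I'll raise and stage behind the knob.

{"op": "step_arm", "data": {
  "plan": [
    {"xyz": [0,0,-0.06],"twist": [0,0,0]},
    {"xyz": [0,0,-0.4],"twist": [0,0,0]},
    {"xyz": [-0.334,-0.14,0],"twist": [0,0,0]},
    {"xyz": [-0.334,-0.14,0],"twist": [0,0,0]},
    {"xyz": [0,0,0],"twist": [0,0,-0.085]},
    {"xyz": [0,0,0],"twist": [0,0,0]}
  ]
}}

```text
time: 14.5
tool_pos: [0.5159, -0.0303, 0.1179]
orientation: [[-0.246, 0.969, -0.001], [0.969, 0.246, 0.0], [0.001, -0.001, -1.0]]
force: [-0.0, -0.3, 0.2]
finger_gap: 0.0
gripper_force: 0.0
```

```bash
python3 - <<'E'
from bench import bot, optics
from h import *
import cv2
ims=[]
for n,(x,y) in (("top",(215,130)),("side",(185,135))):
    d=optics.get_image(n); np.savez(f"{n}5.npz",**d)
    c=cv2.cvtColor(d["image"],cv2.COLOR_RGB2BGR)[y:y+100,x:x+90]; ims.append(cv2.resize(c,None,fx=4.4,fy=4.4,interpolation=cv2.INTER_CUBIC))
cv2.imwrite("pics/a5.png",np.hstack(ims)); print(rel(bot.get_obs()["tool_pos"]),bot.get_obs()["tool_pos"],bot.get_obs()["orientation"])
E
```

```text
[-27.7 -66.2] [ 0.51612288 -0.02976909  0.11798286] [[-2.45452948e-01  9.69408248e-01 -7.05971533e-04]
 [ 9.69408403e-01  2.45453192e-01  2.80246531e-04]
 [ 4.44956264e-04 -6.15587400e-04 -9.99999712e-01]]
```

View pics/a5.png

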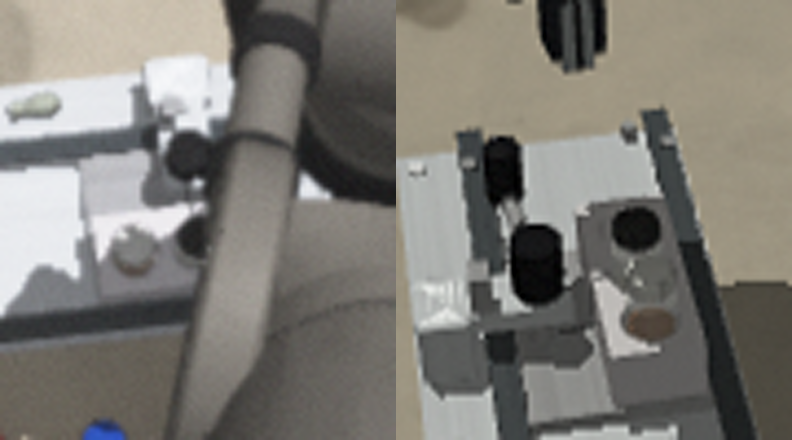

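The side view shows the hub lower at (537,240), down 7.7 px from the start, which matches 20 mm of travel. The knob at (503,148) has not turned, and both vials are standing. Now I'll lower and swing the lever.

{"op": "step_arm", "data": {
  "plan": [
    {"xyz": [0,0,0.2],"twist": [0,0,0]},
    {"xyz": [0,0,0.2],"twist": [0,0,0]},
    {"xyz": [0,0,0.16],"twist": [0,0,0]},
    {"xyz": [0,0.06,0],"twist": [0,0,0]},
    {"xyz": [0,0.04,0],"twist": [0,0,0]},
    {"xyz": [0,0.04,0],"twist": [0,0,0]},
    {"xyz": [0,0,0],"twist": [0,0,0]}
  ]
}}

```text
time: 15.48
tool_pos: [0.5305, -0.0265, 0.0628]
orientation: [[-0.248, 0.969, 0.001], [0.969, 0.248, -0.0], [-0.0, 0.001, -1.0]]
force: [0.1, 0.1, -0.4]
finger_gap: -0.003
gripper_force: 0.0
```

{"op": "step_arm", "data": {
  "plan": [
    {"xyz": [-0.025,0.083,0],"twist": [0,0,-0.0833]},
    {"xyz": [-0.025,0.083,0],"twist": [0,0,-0.0833]},
    {"xyz": [-0.025,0.083,0],"twist": [0,0,-0.0833]},
    {"xyz": [-0.025,0.083,0],"twist": [0,0,-0.0833]},
    {"xyz": [-0.025,0.083,0],"twist": [0,0,-0.0833]},
    {"xyz": [-0.025,0.083,0],"twist": [0,0,-0.0833]},
    {"xyz": [0,0,0],"twist": [0,0,0]}
  ]
}}

```text
time: 16.35
tool_pos: [0.5788, -0.0121, 0.0624]
orientation: [[-0.86, 0.511, 0.0], [0.511, 0.86, 0.0], [-0.0, 0.0, -1.0]]
force: [-0.9, -0.0, 0.3]
finger_gap: -0.002
gripper_force: 0.0
```

{"op": "step_arm", "data": {
  "plan": [
    {"xyz": [-0.025,0.083,0],"twist": [0,0,-0.0833]},
    {"xyz": [-0.025,0.083,0],"twist": [0,0,-0.0833]},
    {"xyz": [-0.025,0.083,0],"twist": [0,0,-0.0833]},
    {"xyz": [-0.025,0.083,0],"twist": [0,0,-0.0833]},
    {"xyz": [-0.025,0.07,0],"twist": [0,0,-0.0833]},
    {"xyz": [0,0,0],"twist": [0,0,0]}
  ]
}}

```text
time: 17.1
tool_pos: [0.6012, 0.0225, 0.0624]
orientation: [[-0.993, -0.115, 0.0], [-0.115, 0.993, 0.0], [-0.0, 0.0, -1.0]]
force: [-0.4, 0.6, 0.7]
finger_gap: -0.002
gripper_force: 0.0
```

{"op": "step_arm", "data": {
  "plan": [
    {"xyz": [0,0.02,0],"twist": [0,0,0]},
    {"xyz": [0,0.01,0],"twist": [0,0,0]},
    {"xyz": [0,0,0],"twist": [0,0,0]}
  ]
}}

```text
time: 17.48
tool_pos: [0.6011, 0.0252, 0.0624]
orientation: [[-0.993, -0.117, 0.0], [-0.117, 0.993, -0.0], [-0.0, -0.0, -1.0]]
force: [0.8, -1.0, 0.6]
finger_gap: 0.002
gripper_force: 0.5
```

{"op": "step_arm", "data": {
  "plan": [
    {"xyz": [0,0.01,0],"twist": [0,0,0]},
    {"xyz": [0,0.01,0],"twist": [0,0,0]},
    {"xyz": [0,0.01,0],"twist": [0,0,0]},
    {"xyz": [0,0,0],"twist": [0,0,0]}
  ]
}}

```text
time: 17.98
tool_pos: [0.6011, 0.0267, 0.0625]
orientation: [[-0.993, -0.118, 0.001], [-0.118, 0.993, -0.002], [-0.001, -0.002, -1.0]]
force: [1.7, -7.8, 0.2]
finger_gap: 0.001
gripper_force: 4.2
```

The lever has met its stop: 7.8 N, with the tool no longer advancing. I'll back off and check.

{"op": "step_arm", "data": {
  "plan": [
    {"xyz": [0,-0.05,0],"twist": [0,0,0]},
    {"xyz": [0,-0.2,0],"twist": [0,0,0]},
    {"xyz": [0,-0.2,-0.3],"twist": [0,0,0]},
    {"xyz": [0,-0.2,-0.4],"twist": [0,0,0]},
    {"xyz": [0,-0.4,-0.4],"twist": [0,0,0]},
    {"xyz": [0.2,-0.4,0],"twist": [0,0,0]},
    {"xyz": [0.2,-0.4,0],"twist": [0,0,0]},
    {"xyz": [0.2,-0.4,0],"twist": [0,0,0]},
    {"xyz": [0.2,-0.4,0],"twist": [0,0,0]},
    {"xyz": [0,0,0],"twist": [0,0,0]},
    {"xyz": [0,0,0],"twist": [0,0,0]}
  ]
}}

```text
time: 19.35
tool_pos: [0.5525, -0.2444, 0.1721]
orientation: [[-0.993, -0.118, -0.0], [-0.118, 0.993, 0.001], [0.0, 0.001, -1.0]]
force: [-0.2, -0.2, 0.1]
finger_gap: -0.0
gripper_force: 0.0
```

```bash
python3 - <<'E'
from bench import bot, optics
from h import *
import cv2
ims=[]
for n,(x,y) in (("top",(215,130)),("side",(185,135))):
    d=optics.get_image(n); np.savez(f"{n}6.npz",**d)
    c=cv2.cvtColor(d["image"],cv2.COLOR_RGB2BGR)[y:y+100,x:x+90]; ims.append(cv2.resize(c,None,fx=4.4,fy=4.4,interpolation=cv2.INTER_CUBIC))
cv2.imwrite("pics/a6.png",np.hstack(ims)); print(bot.get_obs()["time"],bot.get_obs()["tool_pos"],bot.get_obs()["force"])
E
```

```text
19.45 [ 0.55292237 -0.24340417  0.17221097] [ 0.80651365  0.74774551 -0.21582206]
```

View pics/a6.png

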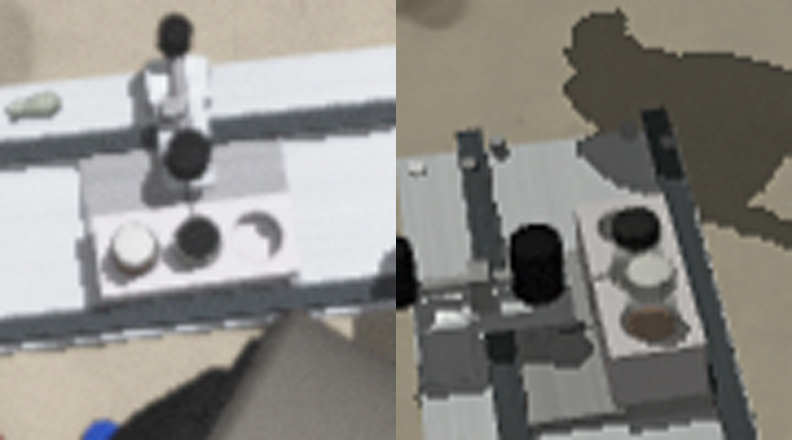

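The knob is now at (175,33), behind the bracket, with the hub at (187,152) and both vials standing. I'll check the angle, then hand in if it's good.

```bash
python3 - <<'E'
from h import *
from bench import workorder
d=np.load("top6.npz"); q=lambda u,v:((u+.5)/4.4-.5+215,(v+.5)/4.4-.5+130)
k=rel(onz(d,*q(175,33),.08)); h=rel(onz(d,*q(187,152),.074)); v=k-h; th=np.arctan2(v[0],-v[1])
print(k,h,th,np.hypot(*v),"vM",rel(onz(d,*q(198,238),.078)))
if th>1.47: print(workorder.hand_in())
E
```

```text
[60.4  0. ] [-0.1  0.5] 1.5625320521352455 60.502066080424065 vM [-45.1   0.1]
the job is handed in; nothing more can be done
None
```

The job is handed in at about 19.5 s: the carriage is lined up, the pin is home, the lever measured about 1.56 rad under the hook, and both vials are standing; no verdict came back.

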